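# Load the wire dereeler and hold its brake half off

### The job

Load the blue wire spool on the dereeler: lower it gently over the upright spindle until it sits fully down on the turntable, and let go of it. Then press the orange brake paddle down with the fingertips to about half of its travel, where the red pointer stands in the middle of the green band, and finish while still holding it there, so that a colleague can draw wire off against a light drag. Leave the other spools and everything else on the bench where they are.

Things in the scene. Friction and masses are not known exactly. Their poses are not given: they have to be found in the camera images.
- blue_spool: The blue wire spool to load, standing on one flange on the bench. Two flanges 62 mm across and 5 mm thick, 50 mm tall overall, wound part 53 mm across, upright bore 20 mm right through. Mass about 0.15 to 0.3 kg. Origin: centre of its underside, z up along the bore. Take it from above across the upper flange (45 to 50 mm above its underside).
- red_spool: Red wire spool, same size and origin as the blue one; leave alone.
- yellow_spool: Yellow wire spool, same size and origin as the blue one; leave alone.
- dereeler: Dereeler fixed on the bench: grey base plate 170 (x) by 235 mm (y = -92 to +142), 16 mm high, aluminium turntable 140 mm across, steel spindle in its middle, brake lever at +y. Origin: on the spindle axis at bench level; +y points from spindle to brake paddle, z up. When setting the spool down keep the fingers at its +x and -x sides: the brake's pad is at +y.
- brake_pivot (a point): Pivot of the brake lever, a sprung see-saw along the dereeler's y: 95 mm from the spindle axis, 66 mm above the bench. Its inner end, with a round rubber pad on the turntable 53 mm from the spindle axis, lifts as the paddle goes down. Lever and fork begin 43 mm from the spindle axis and reach 78 mm above the bench.
- scale (a point): Top of the upright drag scale with the green band and the red pointer, beside the pivot: 22 mm to the dereeler's +x of the lever, 121 mm above the bench. It spans 90 to 128 mm from the spindle axis along y. The pointer is upright at rest and leans towards the paddle as the lever is pressed.
- guide (a point): Top of the thin post of the wire guide on the base plate, 92 mm above the bench, at the dereeler's x = +70, y = -55 mm.
- seat (a point): Centre of the turntable's top, on the spindle axis, 43 mm above the bench: where the centre of the spool's underside belongs. Axes as the dereeler's. The turntable turns stiffly.
- spindle_tip (a point): Tip of the upright spindle, 103 mm above the bench and 60 mm above the turntable. The spindle is 16 mm across for the first 51 mm above the turntable and tapers to 6 mm at the tip.
- brake (a joint): Angle of the brake lever: 0 rad at rest (paddle up, brake on), growing as the paddle is pressed down, 0.5 rad at its stop. The green band runs from 0.17 to 0.33 rad. It springs back when let go. The paddle takes about 4 N to start, 8 N at half travel, 11 N at the stop. Half travel (0.25 rad) lowers the paddle by about 21 mm, the stop by about 42 mm.
- brake_lever: The brake lever: an aluminium bar 13 mm wide and 10 mm thick along the dereeler's y, ending in an orange ribbed finger paddle, 38 mm (x) by 46 mm (y) and 8 mm thick, centred 180 mm from the spindle axis and reaching out past the base plate. Origin: on the pivot, 95 mm from the spindle axis, 66 mm above the bench; +y towards the paddle.
- paddle_top (a point): Centre of the orange paddle's upper face, 85 mm from the lever's pivot, 78 mm above the bench at rest; tilts with the lever. The place to press down on with the shut fingertips.
- water_meter: Blue and brass water meter, 86 mm across and 82 mm tall, with a short stub on one side; origin under its centre; leave alone.
- multimeter: Yellow and grey multimeter lying flat, 185 x 88 x 40 mm; origin under its centre; leave alone.
- thermostat: White room controller with dark display, lying flat, 86 x 120 x 24 mm; origin under its centre; leave alone.
- screwdriver: Screwdriver lying flat, 190 mm long; leave alone.
- breakers: Four white circuit breakers on a short piece of rail, about 85 x 110 x 80 mm; origin under its centre; leave alone.
Not all that is in view belongs to the job. There is more than one size of the blue_spool; the job needs the middle-sized.

How it is judged:
On the way, in this order (a step that is already met when the one before it is completed fails the run):
1. the blue spool sits fully down on the turntable, over the spindle, upright and let go (horizontal distance between blue_spool and seat below 0.004 m and z of blue_spool in the frame of seat below 0.003 m and angle between blue_spool's own z axis and vertical below 0.06 rad and contact force between the fingers and blue_spool below 0.2 N and linear speed of blue_spool below 0.02 m/s), for 0.2 s.
2. the fingers hold the brake paddle down with the lever in the green band (value of joint brake between 0.17 and 0.33 rad and contact force between the fingers and brake_lever above 2 N), for 0.5 s.
At the end, for the whole second after the job is handed in: The fingers press the paddle (over 2 N) and hold the brake at 0.17 to 0.33 rad, in the green band; the blue spool rests on the turntable over the spindle, untouched: centred within 4 mm, underside within 3 mm of the turntable, upright within 0.06 rad (all of step 1 and all of step 2); the arm keeps its last pose, push and grip.
It fails at once if the blue spool is dropped onto the turntable (falls faster than 0.5 m/s over the spindle) (horizontal distance between blue_spool and seat below 0.012 m and z of blue_spool in the frame of seat below 0.08 m and linear speed of blue_spool above 0.5 m/s).
It fails at once if another spool or a thing on the bench is shifted by more than 25 mm (distance of any of red_spool, yellow_spool, water_meter, multimeter, thermostat, screwdriver, breakers from where it was at the start of the episode above 0.025 m).
It also fails if it takes over 51 s, if anything falls off the work surface, if the arm or the gripper's body presses on something with over 40 N, if the wrist force passes 120 N, or if a joint passes its speed limit or range.

### The arm

A 6-joint arm with a two-finger parallel gripper is mounted at the origin on the work surface. World frame = base frame: x ahead of the robot, y to its left, z up, the work surface at z = 0. Lengths are in m, angles in rad, forces in N, time in s.
With the tool pointing down it reaches from about 0.325 to 0.9 m from the base axis. Payload 6.1 kg.
Tool frame: the origin (TCP) lies midway between the tips of the shut fingers; the grasp point (between the pads) lies 19 mm behind it; z points along the fingers, y is the line along which they close (so a half turn about z gives the same grasp; the last joint's range is limited). The gripper opens to 85 mm and grips with 20 to 120 N. Pads are 22 mm wide; open, the fingers measure 114 mm over their backs; the gripper's body (76 mm by 85 mm) begins 54 mm behind the grasp point. The pads swing forward as they close: fully open they stand 13 mm farther back than shut.
Start: joints at [-1.269, 0.22, 1.526, -0, 1.395, -0.126], TCP at [0.259, -0.569, 0.231] pointing down, gripper open.
Joint ranges: [-2.98, 2.98], [-0.91, 2.08], [0.09, 2.57], [-1.24, 4.39], [0.2, 2.65], [-2.68, 2.68]. Speed limits (rad/s): [2.57, 2.57, 3.01, 3.14, 3.14, 3.14].

### API

Orientations are given as [roll, pitch, yaw] about the fixed x, y, z axes, in that order (R = Rz(yaw) Ry(pitch) Rx(roll)).
In Python, from plant import move_to, line_to, move_joints, open_jaws, grasp, wait, solve_ik, read_camera, MotionError, job_done, get_time_s, get_joint_pos, get_joint_velocities, get_joint_efforts, get_ee_pos, get_eef_rot, get_force, get_wrist_torque, get_width, get_grip_force gives the robot as it stands. Calls block until the motion is done:
- move_to(position, orientation): joint-space move of the TCP to a pose.
- line_to(position, v=0.15, frame=None, stop_force=None): straight line of the TCP; frame=None keeps the orientation; v is the mean speed in m/s. With stop_force (N) it stops when the force on the tool has changed by that much, and returns True; else False.
- move_joints(angles): joint-space move.
- open_jaws() and grasp(effort=None): open the fingers fully, or close them until they stop; effort is the grip in N (None keeps the last).
- wait(seconds).
- solve_ik(position, orientation): joint angles nearest the present ones, or None.
- read_camera(name): name is "side" or "top"; returns a dict with "img" (384x512x3 uint8, red, green, blue), "depth" (384x512 float32, m along the optical axis (not along the pixel's ray), 0 where there is no reading), "mtx" (3x3 intrinsics, pixels), "dist" ([k1, k2, p1, p2, k3] as OpenCV has them; the pictures are not rectified), "R" (3x3) and "t" (3): a world point X has camera coordinates R X + t. Camera axes: x right, y down, z forward; pixel columns grow to the right and rows downward; lengths in m; the calibration is good to about 2 mm. A picture is of the moment at which its call begins.
A pose or a line that the arm cannot do raises MotionError and nothing moves.
- job_done(): hands the job in; it is judged then, once.
Readings, each from a call of its own:
- get_time_s(): time.
- get_joint_pos(): joint angles.
- get_joint_velocities(): joint speeds.
- get_joint_efforts(): joint torques, N m.
- get_ee_pos(): TCP position.
- get_eef_rot(): TCP orientation.
- get_force(): force on the tool from outside, world axes, zero at the start.
- get_wrist_torque(): the same for the moment, N m.
- get_width(): opening from 0.0 (shut) to 1.0 (fully open).
- get_grip_force(): force on a finger pad.
Only numpy, scipy, OpenCV 4.12 (cv2) and the standard library are available. Lean on these libraries where they do the work, as an engineer would, in place of code of your own. Each camera call takes 0.05 s, during which the arm holds its last target. There are 200 camera calls.

## Working session

There is one attempt and no reset: what is moved stays moved. The work goes in short steps, each a Python script; the robot and the scene stay as the last script left them, time stands still between calls to the robot, and variables do not carry over. Pictures are saved under pics/ and viewed, at most 10 in all, crops included, and the job is handed in when it is done.

```bash
mkdir -p pics && cat > h.py <<'E'
import numpy as np, cv2
from plant import *
def shot(n, f=None):
    c=read_camera(n)
    if f: cv2.imwrite(f,cv2.cvtColor(c["img"],cv2.COLOR_RGB2BGR))
    np.savez(f'{n}.npz',**c)
    return c
def pts(c):
    """world xyz per pixel from depth"""
    h,w=c["depth"].shape
    u,v=np.meshgrid(np.arange(w),np.arange(h))
    p=cv2.undistortPoints(np.stack([u,v],-1).reshape(-1,1,2).astype(float),c["mtx"],c["dist"]).reshape(-1,2)
    d=c["depth"].reshape(-1,1)
    X=(np.hstack([p,np.ones((len(p),1))])*d-c["t"].reshape(1,3))@c["R"]
    return X.reshape(h,w,3)
def ray(c,uv,z):
    p=cv2.undistortPoints(np.array(uv,float).reshape(-1,1,2),c["mtx"],c["dist"]).reshape(-1,2)
    d=np.hstack([p,np.ones((len(p),1))])@c["R"]; o=-c["R"].T@c["t"].ravel()
    return o+d*((z-o[2])/d[:,2])[:,None]
E
python3 - <<'E'
from h import *
a=shot("top","pics/top1.png");b=shot("side","pics/side1.png")
for c in(a,b): print(-c["R"].T@c["t"].ravel(), c["R"][2])
print(get_time_s())
E
```

```text
[0.37768187 0.05962506 1.14072988] [ 0.1441014  -0.02651792 -0.98920755]
[0.49504605 0.78798017 0.93631047] [ 0.01921467 -0.67609835 -0.7365608 ]
0.1
```

View pics/top1.png

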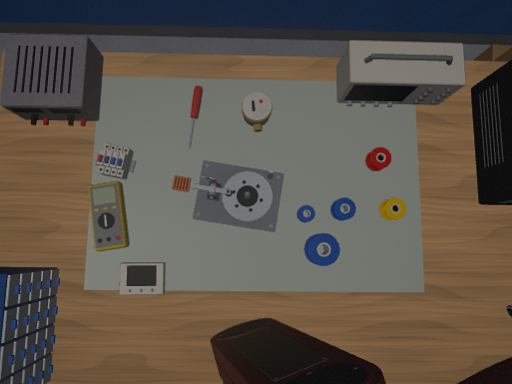

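View pics/side1.png

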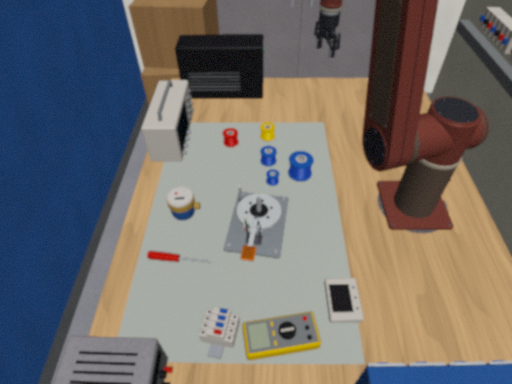

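The top view shows three blue spools: small at (306,213), middle at (344,208) and large at (322,249). The middle one should be the 62 mm spool, so I'll measure all three. The spindle is at about (247,196), and the orange paddle at about (182,184).

```bash
python3 - <<'E'
from h import *
L=lambda n:dict(np.load(n+'.npz'))
a,b=L('top'),L('side')
print(a["mtx"][0,0])
for nm,c in(("top",a),("side",b)):
    P=pts(c);hsv=cv2.cvtColor(c["img"],cv2.COLOR_RGB2HSV)
    for col,lo,hi in(("blue",(105,130,60),(125,255,255)),("orange",(5,150,100),(16,255,255)),("red",(0,180,80),(3,255,255)),("yel",(22,170,100),(32,255,255))):
        m=cv2.inRange(hsv,lo,hi)
        n,lab,st,ce=cv2.connectedComponentsWithStats(m)
        for i in range(1,n):
            if st[i,4]<40 or st[i,4]>2500: continue
            Q=P[lab==i];zt=np.percentile(Q[:,2],90)
            T=Q[Q[:,2]>zt-.006]
            if not(.1<T[:,0].mean()<.9): continue
            (x,y),r=cv2.minEnclosingCircle(T[:,:2].astype(np.float32))
            print(nm,col,ce[i].round(1),st[i,4],"ztop %.3f"%zt,"c %.4f %.4f d %.4f"%(x,y,2*r),T.mean(0).round(4))
# dereeler from depth: turntable
for nm,c in(("top",a),("side",b)):
    P=pts(c)
    near=np.hypot(P[...,0]-.4,P[...,1]-.06)<0.35
    for lo,hi in((.085,.11),(.038,.047)):
        m=(P[...,2]>lo)&(P[...,2]<hi)&near&(c["depth"]>0)
        n,lab,st,ce=cv2.connectedComponentsWithStats(m.astype(np.uint8))
        for i in range(1,n):
            if st[i,4]<4: continue
            Q=P[lab==i];(x,y),r=cv2.minEnclosingCircle(Q[:,:2].astype(np.float32))
            print(nm,lo,ce[i].round(1),st[i,4],"c %.4f %.4f d %.4f"%(x,y,2*r),"zmax %.3f"%Q[:,2].max())
t=cv2.resize(a["img"][140:280,160:420],None,fx=3,fy=3,interpolation=cv2.INTER_CUBIC)
cv2.imwrite("pics/crop.png",cv2.cvtColor(t,cv2.COLOR_RGB2BGR))
E
```

```text
398.8950314833195
top blue [342.1 208.9] 340 ztop 0.053 c 0.4806 -0.2111 d 0.0597 [ 0.4804 -0.211   0.0505]
top blue [305.2 213.6] 165 ztop 0.041 c 0.4284 -0.0325 d 0.2106 [ 0.466  -0.106   0.0465]
top blue [321.2 249.1] 697 ztop 0.073 c 0.3734 -0.0653 d 0.2501 [ 0.3685 -0.1445  0.0834]
top blue [  1.8 296.6] 236 ztop 0.243 c 0.2769 0.3208 d 0.5600 [0.2615 0.5827 0.2442]
top blue [ 13.1 324.2] 42 ztop 0.215 c 0.1983 0.5696 d 0.0190 [0.198  0.5702 0.2131]
top blue [ 22.1 353.8] 41 ztop 0.168 c 0.1226 0.5707 d 0.0201 [0.1227 0.5698 0.1653]
top blue [ 10.  359.6] 47 ztop 0.215 c 0.1234 0.5708 d 0.0198 [0.1236 0.5702 0.2126]
top orange [180.9 183.7] 145 ztop 0.081 c 0.4679 0.1557 d 0.2638 [0.5366 0.234  0.086 ]
top red [194.7  98.4] 80 ztop 0.027 c 0.7895 0.2113 d 0.0876 [0.7976 0.2137 0.0253]
top red [377.3 159.2] 341 ztop 0.052 c 0.6270 -0.3153 d 0.0611 [ 0.6256 -0.3147  0.0501]
top yel [116.2 225.8] 139 ztop 0.041 c 0.4192 0.2643 d 0.4178 [0.428  0.4106 0.0473]
top yel [391.8 208.8] 376 ztop 0.052 c 0.4334 -0.1609 d 0.4551 [ 0.483  -0.3492  0.0543]
side blue [268.  156.7] 190 ztop 0.0
[... 1908 characters left out ...]
8 [268.  150.6] 8 c 0.4794 -0.2150 d 0.0148 zmax 0.045
side 0.038 [267.4 156.8] 18 c 0.4814 -0.1964 d 0.0474 zmax 0.047
side 0.038 [300.  170.6] 40 c 0.3690 -0.1306 d 0.0699 zmax 0.047
side 0.038 [275.3 174.4] 23 c 0.4568 -0.1016 d 0.0382 zmax 0.042
side 0.038 [268.2 174.8] 18 c 0.4769 -0.0977 d 0.0349 zmax 0.042
side 0.038 [399.1 200.4] 24 c 0.0581 0.0164 d 0.0531 zmax 0.047
side 0.038 [240.  195.2] 6 c 0.5719 -0.0015 d 0.0075 zmax 0.047
side 0.038 [258.9 210.4] 1047 c 0.5109 0.0616 d 0.1423 zmax 0.047
side 0.038 [192.1 207.7] 48 c 0.7270 0.0500 d 0.0638 zmax 0.047
side 0.038 [258.6 238.8] 5 c 0.5099 0.1692 d 0.0051 zmax 0.047
side 0.038 [301.2 315.7] 135 c 0.4054 0.4054 d 0.0758 zmax 0.046
```

View pics/crop.png

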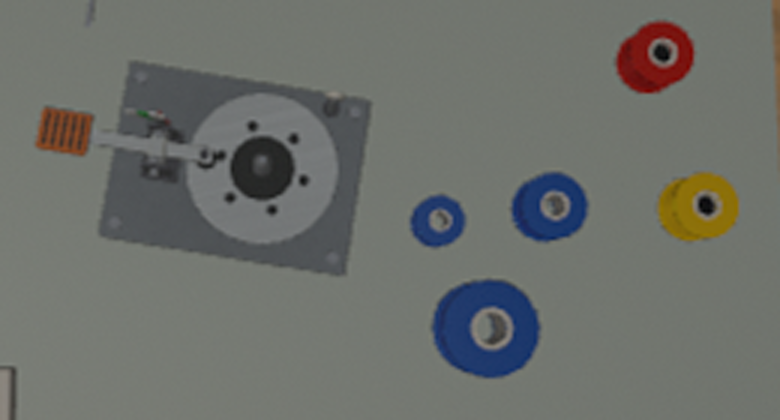

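The middle spool at (344,208) in the top view has a 60 mm flange at z 0.05, so it fits the 62 mm description. The small spool is about 46 mm across and 40 mm tall, and the large one is about 72 mm tall. The enlarged crop confirms the middle one at crop (550,206). Next I refine the positions, then grasp and lift it.

```bash
python3 - <<'E'
from h import *
L=lambda n:dict(np.load(n+'.npz'))
for nm in("top","side"):
    c=L(nm);P=pts(c);R=lambda x,y,r,lo,hi:P[(np.hypot(P[...,0]-x,P[...,1]-y)<r)&(P[...,2]>lo)&(P[...,2]<hi)]
    Q=R(.481,-.211,.045,.046,.056);(x,y),r=cv2.minEnclosingCircle(Q[:,:2].astype(np.float32));print(nm,"spool",x,y,2*r,Q.mean(0))
    Q=R(.537,.24,.03,.07,.088);(x,y),_,ang=cv2.minAreaRect(Q[:,:2].astype(np.float32)*1000);print("paddle",x,y,_,ang,Q.mean(0))
a=L("top");print("bore ray",ray(a,[(160+555/3,140+205/3)],.05))
print(get_eef_rot(),get_ee_pos())
for yaw in(-.128+np.pi/2,-.128-np.pi/2):
  for p in((.481,-.211,.2),(.481,-.211,.0225),(.5134,.0565,.2),(.537,.235,.05)): 
    q=solve_ik(p,[np.pi,0,yaw]);print(yaw,None if q is None else np.round(q,2))
E
```

```text
top spool 0.4820888340473175 -0.21288397908210754 0.061727333813905716 [ 0.48180302 -0.21194579  0.05028637]
paddle 539.6563110351562 234.16033935546875 (46.76435852050781, 37.28277587890625) 81.49002075195312 [0.53907052 0.23431859 0.07838604]
side spool 0.4806751012802124 -0.20832808315753937 0.06239102780818939 [ 0.47974614 -0.20702544  0.04980544]
paddle 537.967041015625 236.2936248779297 (52.359352111816406, 38.18445587158203) 82.0171127319336 [0.53809085 0.24043541 0.07778726]
bore ray [[ 0.48022567 -0.21320981  0.05      ]]
[-3.13982257e+00 -2.21603256e-04  4.27831695e-01] [ 0.25914939 -0.56813285  0.2303029 ]
1.4427963267948964 [-0.56  0.01  1.82  0.    1.32 -0.44]
1.4427963267948964 [-0.56  0.24  1.93  0.    0.97 -0.44]
1.4427963267948964 [-0.04 -0.02  1.84 -0.    1.32  0.08]
1.4427963267948964 [ 0.28  0.32  1.77 -0.    1.05  0.41]
-1.6987963267948967 None
-1.6987963267948967 None
-1.6987963267948967 None
-1.6987963267948967 None
```

```bash
python3 - <<'E'
from h import *
o=[np.pi,0,-.147+np.pi/2]
move_to([.4814,-.2105,.14],o)
line_to([.4814,-.2105,.0225],v=.1)
grasp(40); print("w",get_width(),get_grip_force(),get_force())
line_to([.4814,-.2105,.17],v=.1)
move_to([.512,-.03,.17],o)
wait(.3)
print("w",get_width(),get_grip_force(),get_force(),get_ee_pos(),get_time_s())
a=shot("top","pics/top2.png");b=shot("side","pics/side2.png")
for n,c in(("top",a),("side",b)):
    P=pts(c);h=cv2.cvtColor(c["img"],cv2.COLOR_RGB2HSV);m=cv2.inRange(h,(105,130,40),(125,255,255))>0
    m&=(np.hypot(P[...,0]-.512,P[...,1]+.03)<.06)&(P[...,2]>.1)
    Q=P[m];print(n,len(Q),Q.min(0),Q.max(0),Q.mean(0))
    v,u=np.where(m);print(u.min(),u.max(),v.min(),v.max())
t=np.hstack([cv2.resize(c["img"][y:y+130,x:x+130],None,fx=3,fy=3,interpolation=cv2.INTER_CUBIC) for c,x,y in((a,210,140),(b,190,110))])
cv2.imwrite("pics/c2.png",cv2.cvtColor(t,cv2.COLOR_RGB2BGR))
E
```

```text
w 0.6969341455307843 41.25209474936128 [-3.36593432  1.31212274  7.66486306]
w 0.6986032224810502 43.43209085986018 [-0.63661382 -0.45662347 -1.78224293] [ 0.51197917 -0.03107888  0.16995533] 6.0667
top 48 [ 0.48940097 -0.01726296  0.14710695] [ 0.52241536 -0.00380084  0.19997429] [ 0.50191059 -0.00914463  0.17101374]
272 277 187 200
side 316 [ 0.48256183 -0.05522967  0.14926869] [0.53945451 0.00172315 0.22723494] [ 0.51003747 -0.01650884  0.18181009]
249 268 149 171
```

View pics/c2.png

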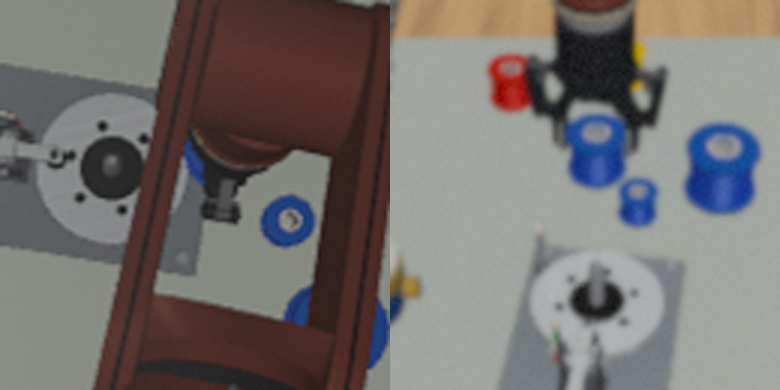

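The crop shows the spool hanging upright in the fingers, at crop (597,150) in the side view. Arm links hide it from the top camera. I'll get its offset from the TCP, and the spindle position, from the side camera.

```bash
python3 - <<'E'
from h import *
b=dict(np.load('side.npz'));P=pts(b)
v,u=np.mgrid[:384,:512]
box=(u>245)&(u<272)&(v>140)&(v<185)
h=cv2.cvtColor(b["img"],cv2.COLOR_RGB2HSV);m=(cv2.inRange(h,(105,130,40),(125,255,255))>0)&box
print([round(x,4) for x in np.percentile(P[m][:,2],[2,10,30,50,70,90,98])])
T=m&(P[...,2]>.191)&(P[...,2]<.203);Q=P[T]
(x,y),r=cv2.minEnclosingCircle(Q[:,:2].astype(np.float32));print("flange",len(Q),x,y,2*r,Q.mean(0))
vv,uu=np.where(T);(cx,cy),ax,an=cv2.fitEllipse(cv2.convexHull(np.stack([uu,vv],1).astype(np.int32)));print("ell",cx,cy,ax,an,ray(b,[(cx,cy)],.1975))
# turntable in the same view: ellipse of the hull at z=.043
D=(np.hypot(P[...,0]-.511,P[...,1]-.0616)<.085)&(P[...,2]>.038)&(P[...,2]<.048)
n,lab,st,ce=cv2.connectedComponentsWithStats(D.astype(np.uint8));k=1+np.argmax(st[1:,4])
vv,uu=np.where(lab==k);(cx,cy),ax,an=cv2.fitEllipse(cv2.convexHull(np.stack([uu,vv],1).astype(np.int32)));print("table",cx,cy,ray(b,[(cx,cy)],.043))
S=P[(np.hypot(P[...,0]-.511,P[...,1]-.0616)<.02)&(P[...,2]>.055)&(P[...,2]<.11)];print("spindle mean",S.mean(0),len(S))
for z0 in(.06,.07,.08,.09): print(z0,S[abs(S[:,2]-z0)<.006].mean(0))
a=dict(np.load('top.npz'));P=pts(a);
S=P[(np.hypot(P[...,0]-.513,P[...,1]-.058)<.02)&(P[...,2]>.085)&(P[...,2]<.11)];print("top tip",S.mean(0),len(S))
E
```

```text
[np.float64(0.0133), np.float64(0.0372), np.float64(0.1623), np.float64(0.181), np.float64(0.1953), np.float64(0.1971), np.float64(0.1991)]
flange 150 0.5111826062202454 -0.02900604158639908 0.06190700829029083 [ 0.51095316 -0.02450956  0.19593202]
ell 258.5042419433594 154.9636688232422 (13.680574417114258, 20.037368774414062) 88.50997924804688 [[ 0.51054612 -0.02474414  0.1975    ]]
table 258.4427795410156 210.97227478027344 [[0.51121624 0.06457013 0.043     ]]
spindle mean [0.51189381 0.06524511 0.08133194] 59
0.06 [0.51241154 0.06604984 0.06020035]
0.07 [0.51231507 0.0663412  0.06904986]
0.08 [0.51196258 0.06658687 0.07993973]
0.09 [0.51229852 0.06515391 0.0907271 ]
top tip [0.51235405 0.05667327 0.0986054 ] 29
```

```bash
python3 - <<'E'
from h import *
o=[np.pi,0,-.147+np.pi/2]
line_to([.5128,.0590,.17],v=.12); wait(.3)
e=get_ee_pos();print(e,get_force())
x,y=.5128+(.5128-e[0]),.0590+(.0587-e[1])
line_to([x,y,.135],v=.06)
s=line_to([x,y,.095],v=.03,stop_force=8);print(s,get_ee_pos(),get_force(),get_time_s())
if not s:
    s=line_to([x,y,.064],v=.025,stop_force=8);print(s,get_ee_pos(),get_force(),get_wrist_torque(),get_time_s())
b=shot("side");t=cv2.resize(b["img"][130:270,180:330],None,fx=4,fy=4,interpolation=cv2.INTER_CUBIC)
cv2.imwrite("pics/c3.png",cv2.cvtColor(t,cv2.COLOR_RGB2BGR))
E
```

```text
[0.5128602  0.05848032 0.17001901] [-0.13509321 -0.6117697  -2.69805069]
False [0.51293477 0.05923051 0.09524963] [-0.40014716  0.46223973 -1.79711643] 9.575
True [0.5124715  0.05922301 0.06676498] [-0.99112871 -0.03370477  4.383997  ] [-0.01798223  0.09575708 -0.01233785] 10.6083
```

View pics/c3.png

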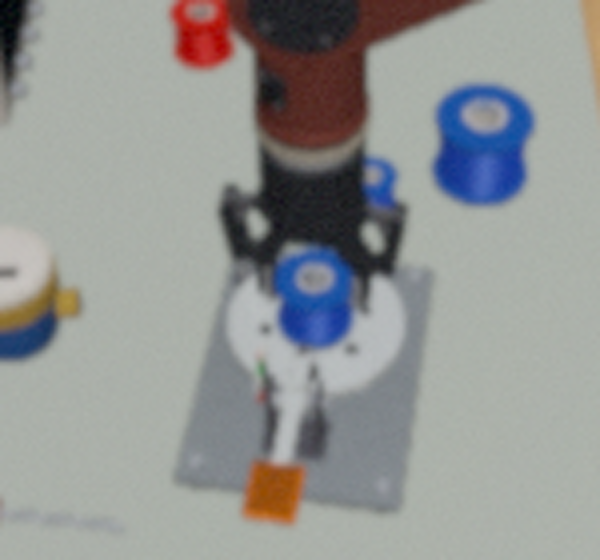

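The spool is over the spindle, with its top flange at crop (315,275). It stopped on contact at about seat height, so I release it, retract, and check.

```bash
python3 - <<'E'
from h import *
open_jaws(); wait(.2)
e=get_ee_pos();line_to([e[0],e[1],.17],v=.12)
move_to([.52,.235,.17],[np.pi,0,-.147+np.pi/2]);grasp(40);wait(.2)
print(get_ee_pos(),get_time_s())
for nm in("side","top"):
    c=shot(nm,f"pics/{nm}4.png");P=pts(c);h=cv2.cvtColor(c["img"],cv2.COLOR_RGB2HSV);m=cv2.inRange(h,(105,130,40),(125,255,255))>0
    m&=np.hypot(P[...,0]-.512,P[...,1]-.06)<.06
    Q=P[m];Q=Q[(Q[:,2]>.085)&(Q[:,2]<.103)]
    if len(Q)>30:
        (x,y),r=cv2.minEnclosingCircle(Q[:,:2].astype(np.float32));print(nm,len(Q),x,y,2*r,"z med",np.median(Q[:,2]),"plane",np.linalg.lstsq(np.c_[Q[:,:2]-[x,y],np.ones(len(Q))],Q[:,2],rcond=None)[0])
a=dict(np.load('side.npz'));b=dict(np.load('top.npz'))
t=np.hstack([cv2.resize(c["img"][y:y+130,x:x+130],None,fx=3,fy=3,interpolation=cv2.INTER_CUBIC) for c,x,y in((b,170,130),(a,190,150))])
cv2.imwrite("pics/c4.png",cv2.cvtColor(t,cv2.COLOR_RGB2BGR))
E
```

```text
[0.51997114 0.23505147 0.16997537] 13.9583
top 288 0.5126574039459229 0.05718512088060379 0.0598161518573761 z med 0.09305537306797476 plane [ 0.00448867 -0.0103752   0.09331785]
```

View pics/c4.png

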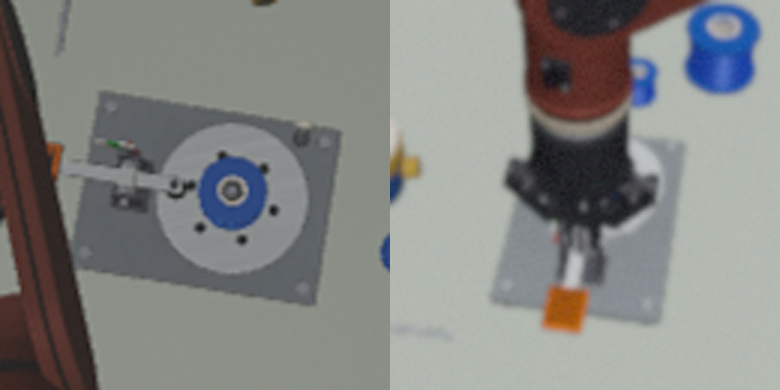

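The top view shows the spool centred on the spindle at crop (232,190), level with its top at z = 0.093, so it's fully seated. Next I press the paddle.

```bash
python3 - <<'E'
from h import *
x,y=.5387,.237
line_to([x,y,.10],v=.12); wait(.3); f0=get_force(); print(f0,get_ee_pos())
s=line_to([x,y,.068],v=.02,stop_force=3); z=get_ee_pos()[2];print(s,z,get_force()-f0)
line_to([x,y,.0575],v=.02); wait(.3); print(get_ee_pos(),get_force()-f0,get_time_s())
b=shot("side","pics/side5.png");a=shot("top")
t=np.hstack([cv2.resize(c["img"][y:y+98,x:x+98],None,fx=4,fy=4,interpolation=cv2.INTER_CUBIC) for c,x,y in((a,160,140),(b,205,180))])
cv2.imwrite("pics/c5.png",cv2.cvtColor(t,cv2.COLOR_RGB2BGR))
E
```

```text
[ 0.05813224  0.70011959 -0.03524972] [0.5391002  0.23716115 0.10084418]
True 0.07683050033749095 [0.19745037 0.48879445 3.36617726]
[0.5387651  0.23747134 0.05802015] [-1.13824577  2.18826647  7.4737523 ] 17.5833
```

View pics/c5.png

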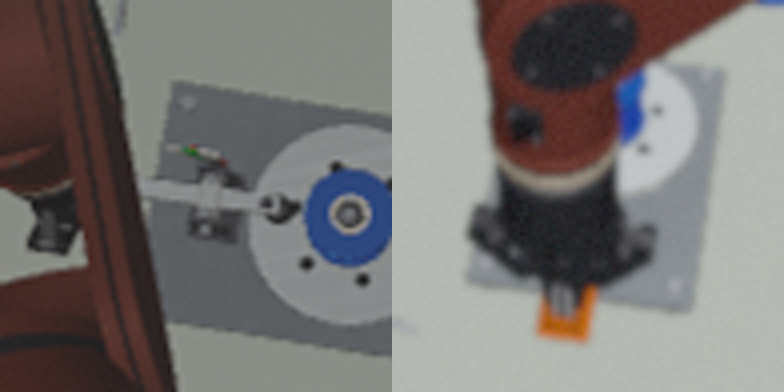

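The side crop shows the fingertips on the paddle at crop (565,300). The top crop shows the rubber pad lifted, and the force is 7.5 N. I'll check the lever angle from the depth along the bar.

```bash
python3 - <<'E'
from h import *
a=dict(np.load('top.npz'));P=pts(a);t=-.147
d=P[...,:2]-[.5130,.0570];X=d[...,0]*np.cos(t)+d[...,1]*np.sin(t);Y=-d[...,0]*np.sin(t)+d[...,1]*np.cos(t)
for lo,hi in((.108,.15),(.05,.15),(.05,.085)):
    m=(abs(X)<.005)&(Y>lo)&(Y<hi)&(P[...,2]>.035)&(P[...,2]<.1)
    if m.sum()>5:
        k,c=np.polyfit(Y[m],P[...,2][m],1);print(lo,hi,m.sum(),"angle",-np.arctan(k),"z@95",k*.095+c)
print(get_force(),get_ee_pos())
E
```

```text
0.108 0.15 49 angle 0.2821796605620264 z@95 0.07242271666715466
0.05 0.15 129 angle 0.22682580543886768 z@95 0.07096964360443536
0.05 0.085 52 angle 0.25376846136319847 z@95 0.06925910570089014
[-1.94686627  1.59495048  7.46531271] [0.53874086 0.23747032 0.05801495]
```

The lever angle comes out at about 0.25 rad, the middle of the band.

```bash
python3 -c "
from plant import *
wait(.8);print(get_force(),get_time_s());print(job_done())"
```

```text
[-1.68552422  1.92531666  8.69487249] 18.4833
the job is handed in; nothing more can be done
None
```

The blue middle-sized spool sits fully down on the turntable and is released. The fingertips are holding the brake paddle at about 0.25 rad, mid green band by lever slope (the pointer was not read directly), and the job was handed in at 18.5 s.

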